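# Pry open a nebuliser compressor and refit its filter

## Task

The washed filter cassette has to go back into the nebuliser compressor. Lever the compressor's cover open with the blade of the pry tool at the notch in the middle of its front edge, swing the cover fully open, past upright, and set the cassette right home in its bay with the finger rib up. Leave the cover open for my check and the pry tool lying flat on the desk, and don't disturb the other things.

Things in the scene. Friction and masses are not known exactly. Their poses are not given: they have to be found in the camera images.
- compressor: Table-top compressor, off-white box 140 (x) x 150 (y) x 90 mm high, fixed. Origin: centre of its underside on the desk; own -x is the front (to the robot), z up. Front face at x = -70 mm, with a hose nozzle 17 mm long (y = 45, z = 26 mm) and a rocker switch. Deck of the housing at z = 70 mm; under the cover lies the filter bay; rear deck from x = 50 mm.
- cover_panel: White cap-shaped cover on the compressor, 116 (x) x 117 (y) x 20 mm; shut, its underside is at z = 70 and top at 90 mm, its front edge flush with the compressor's front. A sprung catch holds the front edge (about 11 N; lets go once it has risen 3 to 4 mm). Origin: on the hinge axis; axes as the compressor's when shut.
- cover (a joint): Opening angle of the cover in rad: 0 shut, 1.57 upright, 1.9 the stop. Stiff hinge: the cover stays at any angle past the catch.
- pry_notch (a point): Middle of the notch's mouth in the front face, 68 mm up; axes as the compressor's. Notch between housing and cover underside: 28 mm wide, mouth 11 mm high (62 to 73 mm above desk), narrowing over 8 mm to a slit 4 mm high (66 to 70 mm) that ends at a wall 24 mm in. Its lower edge 8 mm in, 66 mm up, is the fulcrum; the cover's solid front underside also ends 24 mm in.
- cover_hinge (a point): Middle of the cover's hinge axis, 120 mm behind the front face, 73 mm above the desk; the axis is the compressor's y.
- bay_seat (a point): Centre of the filter bay at the level of its ledge, 62 mm above the desk; axes as the compressor's. Above the ledge the bay is 70 (x) x 90 (y) mm and 8 mm deep up to the deck; inside the ledge an opening 60 (x) x 80 (y) mm goes 20 mm deeper.
- filter_cassette: Grey cassette, 64 (x) x 84 (y) x 36 mm. Origin: centre of underside; z up. From below: pleated body 54 x 74 x 16 mm, flange 64 x 84 x 4 mm (z = 16 to 20), finger rib 46 (along x) x 12 (y) x 16 mm (z = 20 to 36). Starts rib up on the thin mouse pad. Seated: flange on the bay's ledge, long side along the compressor's y (either way round), origin 16 mm below bay_seat.
- pry_tool: Pry tool, 160 mm long along its x: black flat-sided handle 100 x 20 wide x 24 mm high (x = -85 to 15 mm), steel blade 60 x 14 wide x 2.5 mm thick (x = 15 to 75 mm), flat, at mid-height of the handle. Origin: underside of the handle, 75 mm behind the blade's tip, a good place to grip; z up. Starts flat on the desk.
- pry_tip (a point): Middle of the blade's tip: 75 mm ahead of the tool's origin, 12 mm above the handle's underside; axes as the tool's.
- mouthpiece_up: White mouthpiece tube standing up, diameter 30 x 62 mm; origin centre of underside. Leave alone.
- mouthpiece_lying: White mouthpiece tube lying down, diameter 30 x 62 mm; origin centre of underside. Leave alone.
- gel_tube: Squeezed tube lying down, 43 x 146 x 30 mm; origin centre of underside. Leave alone.
- label_roll: White roll, diameter 58 x 33 mm; origin centre of underside. Leave alone.

How it is judged:
By the outcome, as a careful person would: the job done as asked, in the order asked, and still so for the second after the job is handed in, with the robot touching nothing.
It also fails if it takes over 58 s, if anything falls off the work surface, if the arm or the gripper's body presses on something with over 40 N, if the wrist force passes 120 N, or if a joint passes its speed limit or range.

## Robot

A 6-joint arm with a two-finger parallel gripper is mounted at the origin on a cart in front of the work surface, level with it; the furniture and walls round the work are solid. World frame = base frame: x ahead of the robot, y to its left, z up, the work surface at z = 0. Lengths are in m, angles in rad, forces in N, time in s.
With the tool pointing down it reaches from about 0.25 to 0.775 m from the base axis. Payload 8.9 kg.
Tool frame: the origin (TCP) lies on the centre line of the jaws, within the pads' length; the fingertips stand 25 mm ahead of it and the grasp point (between the pads) lies 6 mm ahead of it; y points along the fingers, x is the direction in which the jaws open and shut, and the axes are right-handed (so a half turn about y gives the same grasp; the last joint's range is limited). The gripper opens to 85 mm and grips with 20 to 120 N. Pads are 22 mm wide; open, the fingers measure 114 mm over their backs; the gripper's body (76 mm by 85 mm) begins 54 mm behind the grasp point. The pads swing forward as they close: fully open they stand 13 mm farther back than shut.
Start: joints at [0.964, 0.291, -0.153, 1.127, 0, 1.431], TCP at [0.237, 0.469, 0.256] pointing down, gripper open.
Joint ranges: [-2.52, 2.52], [-0.91, 1.74], [-1.3, 1.37], [-1.96, 2.02], [-1.52, 1.47], [-3.14, 3.14]. Speed limits (rad/s): [2.22, 2.22, 2.79, 3.14, 3.14, 3.14].

## Interface

Orientations are given as a unit quaternion [w, x, y, z].
In Python, from rig import arm gives the robot as it stands.
- The arm moves only by the tool servo_tool, never from a script. Its argument "series" is one flat list of numbers, 7 for each row, row after row: the shift along the world's x, y, z in mm, then the turn, a rotation vector about the world's x, y, z in degrees, then the closure, from 0 (fully open) to 1 (shut). In form: [tx, ty, tz, ax, ay, az, hand, tx, ty, tz, ax, ay, az, hand, ...]. A call has 1 to 12 rows; each row is the pose to reach, as a shift and turn from the pose commanded when the call began; what a row does not reach only later rows make up. A row lasts 1/8 s, in which the tool goes at most 62.5 mm and 10.7 degrees, less where a joint would pass 70% of its speed; a pose out of reach is approached as far as the arm can. A call with a gripper value outside its range is refused whole. The fingers move at their own pace and stop on an object; the grip force is fixed at half the most. Time passes only in rows, so rows that repeat a pose let the fingers close. It gives the time, the measured TCP pose, the force and the opening at its end, in the units of the state.
- arm.observe(): the state, without advancing time (a new reading comes with each control period).
- arm.read_camera(name): name is "scene" or "top" or "wrist"; returns a dict with "pixels" (420x560x3 uint8, red, green, blue), "range_z" (420x560 float32, m along the optical axis (not along the pixel's ray), 0 where there is no reading), "vfov" (degrees; the focal length in pixels is half the picture's height over the tangent of half this angle, whatever the lens; pixels are square), "cx", "cy" (the principal point, pixels), "xyz" and "rotation" of the camera in the world. Camera axes: x right, y down, z forward; pixel columns grow to the right and rows downward; lengths in m; the calibration is good to about 2 mm. A picture is of the moment at which its call begins.
- arm.close_job(): hands the job in, once; it reports no verdict.
The state is a dict: "t": time; "qpos": joint angles; "joint_velocities": joint speeds; "joint_torque": joint torques, N m; "tool_pos": TCP position; "orientation": TCP orientation; "wrist_force": force on the tool from outside, world axes, zero at the start; "moment": the same for the moment, N m; "grip_width": finger opening in m.
Only numpy, scipy, OpenCV 4.12 (cv2) and the standard library are available. Lean on these libraries where they do the work, as an engineer would, in place of code of your own. Each camera call takes 0.05 s, during which the arm holds its last target. There are 200 camera calls.

## Working session

There is one attempt and no reset: what is moved stays moved. The work goes in short steps, Python scripts to look and compute and a tool call to move; the robot and the scene stay as the last step left them, time stands still between calls to the robot, and variables do not carry over. Pictures are saved under pics/ and viewed, about 8 in all and at most 12, crops included, and the job is handed in when it is done.

Besides the shell and the picture viewer there is one more tool, called after "Emit:" as name(argument=value, ...), one argument or row to a line, values as JSON. servo_tool: Moves the arm, as the interface text tells. Its arguments: {"type":"object","properties":{"series":{"type":"array","items":{"type":"number"}}},"required":["series"]}

```bash
ls; mkdir -p pics
cat > h.py <<'E'
import numpy as np, cv2, pickle
from rig import arm
def cam(n):
    c=arm.read_camera(n); c['f']=c['pixels'].shape[0]/2/np.tan(np.radians(c['vfov'])/2); 
    c['R']=np.array(c['rotation']); c['xyz']=np.array(c['xyz']); return c
def pts(c):
    z=c['range_z']; v,u=np.mgrid[:z.shape[0],:z.shape[1]]
    p=np.stack([(u-c['cx'])/c['f']*z,(v-c['cy'])/c['f']*z,z],-1)
    P=p@c['R'].T+c['xyz']; P[z==0]=np.nan; return P
def ray(c,u,v,h):
    d=c['R']@np.array([(u-c['cx'])/c['f'],(v-c['cy'])/c['f'],1]); return c['xyz']+d*(h-c['xyz'][2])/d[2]
def save(c,n): cv2.imwrite('pics/'+n,c['pixels'][...,::-1])
E
python3 - <<'E'
from h import *
print(arm.observe())
ims=[]
for n in('top','scene'):
    c=cam(n); save(c,n+'0.png'); pickle.dump(c,open(n+'0.pkl','wb')); print(n,c['xyz'],c['R'].round(3).tolist(),c['f'],c['cx'],c['cy'],c['range_z'].min(),c['range_z'].max())
E
```

```text
pics
{'t': 0.0, 'qpos': array([ 9.63684680e-01,  2.91269090e-01, -1.54145266e-01,  1.12673184e+00,
        2.87786756e-05,  1.43150579e+00]), 'joint_velocities': array([ 2.33620881e-05,  5.29785244e-06, -3.56498647e-04, -2.90557947e-04,
       -5.56276054e-04, -5.88269326e-04]), 'joint_torque': array([ 1.54772606e-03, -5.37146151e+01,  3.31367397e+01,  1.61311944e-02,
        6.98733189e-06, -1.13528651e-05]), 'tool_pos': array([0.23648263, 0.46824315, 0.25573105]), 'orientation': array([-0.60209338,  0.60245713,  0.3700506 , -0.37093331]), 'wrist_force': array([-0.15856461,  0.00276595, -0.56925897]), 'moment': array([0.01362798, 0.04214351, 0.03798705]), 'grip_width': 0.08517819214110174}
top [0.30221603 0.08798793 1.05058242] [-0.074, 0.707, -0.699, 0.075] 418.59184269530607 282.30641966839676 206.97770565442687 0.0 1.7803822
scene [-0.27040067  0.91283226  0.58876398] [0.208, -0.314, 0.781, -0.498] 512.3912155388975 275.4611440831351 201.1830348725389 0.0 2.8896196
```

```bash
sed -i "s/c\['R'\]=np.array(c\['rotation'\])/c['R']=Q(c['rotation'])/" h.py
sed -i '2a from scipy.spatial.transform import Rotation as Ro\ndef Q(q): return Ro.from_quat(np.roll(np.array(q),-1)).as_matrix()' h.py
python3 - <<'E'
from h import *
print(Q(arm.observe()['orientation']).round(3))
for n in('top','scene'):
    c=pickle.load(open(n+'0.pkl','rb')); c['R']=Q(c['rotation']); pickle.dump(c,open(n+'0.pkl','wb')); print(c['R'].round(3))
    print(pts(c)[::60,::80].round(2)[...,2])
E
```

```text
[[ 0.451 -0.001 -0.893]
 [ 0.893 -0.001  0.451]
 [-0.001 -1.     0.   ]]
[[ 0.011 -0.978  0.209]
 [-1.    -0.011 -0.   ]
 [ 0.002 -0.209 -0.978]]
[[ 0.22  0.29  0.43   nan  0.44  0.44  0.23]
 [-0.01  0.2   0.29  0.29  0.29  0.3   0.4 ]
 [ 0.14  0.17  0.14  0.12  0.12  0.    0.4 ]
 [ 0.    0.05  0.    0.    0.   -0.    0.38]
 [ 0.31  0.24 -0.    0.    0.   -0.   -0.  ]
 [-0.74 -0.74 -0.74 -0.74 -0.73 -0.75 -0.74]
 [ 0.54  0.34 -0.74 -0.74 -0.32 -0.75 -0.74]]
[[-0.715 -0.284  0.639]
 [-0.699  0.307 -0.646]
 [-0.013 -0.908 -0.418]]
[[ 0.53  0.53  0.52  0.55   nan  0.45  0.42]
 [  nan  0.4   0.39  0.49  0.34  0.36  0.12]
 [  nan  0.27  0.26  0.41  0.17  0.19  0.33]
 [ 0.2   0.33  0.1   0.32  0.01  0.03 -0.17]
 [ 0.14  0.24  0.03  0.   -0.   -0.34  0.13]
 [ 0.06  0.04 -0.   -0.   -0.74 -0.    0.02]
 [ 0.01 -0.   -0.01 -0.74 -0.74 -0.75 -0.08]]
```

View pics/top0.png

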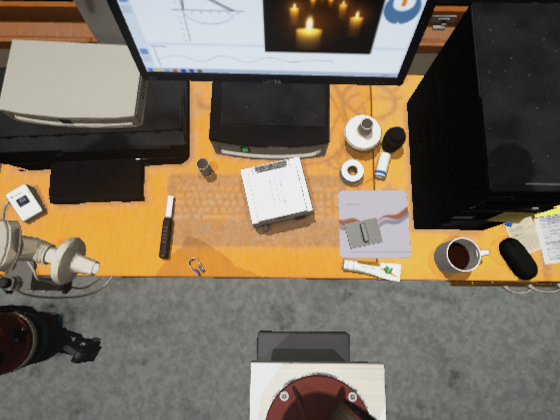

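View pics/scene0.png

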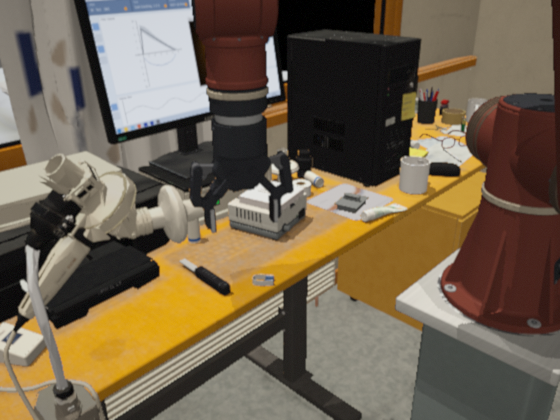

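Run:
```python
from h import *
c=pickle.load(open('top0.pkl','rb')); P=pts(c); z=P[...,2]; im=c['pixels'].astype(int)
def rep(name,m):
    n,l,s,_=cv2.connectedComponentsWithStats(m.astype(np.uint8)); 
    k=1+np.argmax(s[1:,4]); m=l==k; p=P[m]; p=p[~np.isnan(p[:,0])]
    r=cv2.minAreaRect((p[:,:2]*1000).astype(np.float32)); print(name,m.sum(),'zmed',np.percentile(p[:,2],[5,50,95]).round(3),'rect c',np.round(r[0]),'size',np.round(r[1]),'ang',round(r[2],1),'mean',p.mean(0).round(3)); return m
def roi(u0,v0,u1,v1):
    m=np.zeros(z.shape,bool); m[v0:v1,u0:u1]=1; return m
rep('cover top',roi(235,150,320,235)&(z>.08)&(z<.1))
rep('compr',roi(235,150,320,240)&(z>.03)&(z<.1))
g=im.sum(2)
rep('handle',roi(150,185,185,265)&(g<170))
rep('tool',roi(150,185,185,265)&(z>.008))
rep('blade',roi(150,185,185,235)&(im.min(2)>120))
rep('cass',roi(335,195,410,255)&(z>.012))
rep('rib',roi(335,195,410,255)&(z>.028))
rep('mp_up',roi(190,150,220,185)&(z>.03))
rep('gel',roi(335,255,410,285)&(z>.008))
rep('roll',roi(335,155,370,187)&(z>.015))
rep('mp ly',roi(370,148,395,182)&(z>.015))
rep('lamp',roi(0,215,105,290)&(z>.05))
# obstacle grid: max height per 5cm cell
for x in np.arange(.9,.15,-.05):
    row=[]
    for y in np.arange(.65,-.45,-.05):
        m=(abs(P[...,0]-x)<.025)&(abs(P[...,1]-y)<.025)
        row.append('%4d'%(np.nanmax(z[m])*1000) if m.any() else '   .')
    print('%.2f'%x,*row)
```

```text
cover top 2360 zmed [0.087 0.09  0.093] rect c [546. 101.] size [117. 117.] ang 13.9 mean [0.544 0.101 0.09 ]
compr 3670 zmed [0.06  0.088 0.092] rect c [549. 102.] size [156. 152.] ang 13.8 mean [0.548 0.103 0.081]
handle 244 zmed [0.005 0.022 0.026] rect c [443. 377.] size [ 20. 101.] ang 88.1 mean [0.442 0.374 0.019]
tool 497 zmed [0.011 0.022 0.026] rect c [474. 377.] size [ 21. 160.] ang 88.1 mean [0.464 0.376 0.02 ]
blade 142 zmed [-0.     0.013  0.016] rect c [524. 377.] size [20. 60.] ang 86.9 mean [0.525 0.376 0.012]
cass 860 zmed [0.018 0.021 0.037] rect c [ 461. -115.] size [64. 85.] ang 12.6 mean [ 0.461 -0.114  0.023]
rib 97 zmed [0.031 0.036 0.04 ] rect c [ 460. -114.] size [44. 12.] ang 11.9 mean [ 0.46  -0.113  0.036]
mp_up 116 zmed [0.031 0.048 0.063] rect c [622. 287.] size [30. 29.] ang 45.3 mean [0.623 0.287 0.048]
gel 550 zmed [0.01  0.021 0.029] rect c [ 375. -118.] size [114.  36.] ang 85.7 mean [ 0.376 -0.117  0.02 ]
roll 393 zmed [0.019 0.031 0.035] rect c [619. -88.] size [56. 57.] ang 62.9 mean [ 0.618 -0.088  0.03 ]
mp ly 266 zmed [0.019 0.027 0.031] rect 
[... 1197 characters left out ...]
  407    .
0.45    5  307  303    6    5   28   28    5    5    8   71   33    5    4   22   41   25    6  406  405  405  363
0.40    3  314  318  279  236   27   28   14    5    5    6    5    5    5   33   31   25    8    4   90   89   81
0.35    4  313  315  280  250    4    5   15    5    6    5    5    5    4   24   32   24    9    4   90   90    4
0.30  -83 -725  333  349  473 -730 -727 -725 -726 -729 -730 -726 -732 -725 -726 -724 -728 -728 -731 -729 -726 -724
0.25 -726 -728 -727  351  513  556 -729 -727 -727 -726 -726 -730 -727 -730 -727 -730 -728 -729 -729 -726 -727 -729
0.20 -729 -727 -726 -727  517  531 -727 -727 -727 -726 -729 -729 -728 -730 -729 -729 -729 -730 -726 -727 -729 -730
```

Run:
```python
from h import *
for n in('top','scene'):
    P=pts(pickle.load(open(n+'0.pkl','rb'))).reshape(-1,3)
    for x in np.arange(.30,.60,.04):
        m=(abs(P[:,0]-x)<.02)&(P[:,1]>.38)&(P[:,1]<.6)&(P[:,2]>.06)
        if m.sum()>3: print(n,x.round(2),'miny',P[m,1].min().round(3),'z there',P[m][P[m,1]<P[m,1].min()+.02][:,2].round(2)[:6])
```

```text
top 0.3 miny 0.526 z there [0.32 0.31 0.31 0.31]
top 0.34 miny 0.447 z there [0.25 0.25 0.25 0.24 0.25 0.25]
top 0.38 miny 0.445 z there [0.23 0.24 0.24 0.24 0.24 0.24]
top 0.42 miny 0.481 z there [0.25 0.25 0.25 0.25 0.25 0.25]
scene 0.3 miny 0.51 z there [0.24 0.24 0.24 0.24 0.24 0.24]
scene 0.34 miny 0.463 z there [0.25 0.25 0.25 0.25 0.25 0.25]
scene 0.38 miny 0.475 z there [0.25 0.25 0.25 0.25 0.25 0.25]
scene 0.42 miny 0.505 z there [0.24 0.24 0.24 0.24 0.24 0.23]
```

Emit:
servo_tool(
  series=[0,-40,0,0,0,-5,0,20,-90,0,0,0,5,0,60,-92,0,0,0,10,0,110,-92,0,0,0,17,0,170,-92,0,0,0,25,0,200,-92,-20,0,0,25,0,200,-92,-40,0,0,25,0,200,-92,-40,0,0,25,0],
)

```text
t: 1.1
tool_pos: [0.4359, 0.3757, 0.2145]
orientation: [0.508, -0.508, -0.491, 0.493]
wrist_force: [0.3, -0.3, 0.1]
grip_width: 0.0854
```

```bash
cat >> h.py <<'E'
def rect(name,P,m):
    n,l,s,_=cv2.connectedComponentsWithStats(m.astype(np.uint8)); m=l==1+np.argmax(s[1:,4]); p=P[m]; p=p[~np.isnan(p[:,0])]
    r=cv2.minAreaRect((p[:,:2]*1000).astype(np.float32)); print(name,m.sum(),'z',np.percentile(p[:,2],[5,50,95]).round(4),'c',np.round(r[0],1),'size',np.round(r[1],1),'ang',round(r[2],2)); return m
E
python3 - <<'E'
from h import *
s=arm.observe(); print(s['tool_pos'],s['t'],s['qpos'].round(2)); R=Q(s['orientation']); print(R.round(3))
c=cam('wrist'); save(c,'w1.png'); P=pts(c); z=P[...,2]; im=c['pixels'].astype(int); print(c['xyz'],c['R'].round(2).tolist())
a=(P[...,0]>.36)&(P[...,0]<.58)&(P[...,1]>.33)&(P[...,1]<.42)
rect('tool',P,a&(z>.008)&(z<.05)); rect('handle',P,a&(z>.019)&(z<.05)); rect('blade',P,a&(z>.008)&(z<.0175))
E
```

```text
[0.43589906 0.37573737 0.21452419] 1.1 [ 0.58  0.41 -0.08  1.08  0.    0.62]
[[ 0.032 -0.003 -0.999]
 [ 0.999 -0.002  0.032]
 [-0.002 -1.     0.003]]
[0.36612755 0.37909644 0.33143176] [[0.03, 0.96, 0.28], [1.0, -0.03, -0.01], [-0.0, 0.28, -0.96]]
tool 2227 z [0.0116 0.0221 0.0239] c [473.9 377.2] size [ 20.  160.6] ang 87.68
handle 1598 z [0.0202 0.0226 0.024 ] c [444.3 378.3] size [ 19.8 100.3] ang 87.8
blade 531 z [0.011  0.0122 0.0136] c [524.1 374.5] size [13.9 60.1] ang 87.92
```

View pics/w1.png

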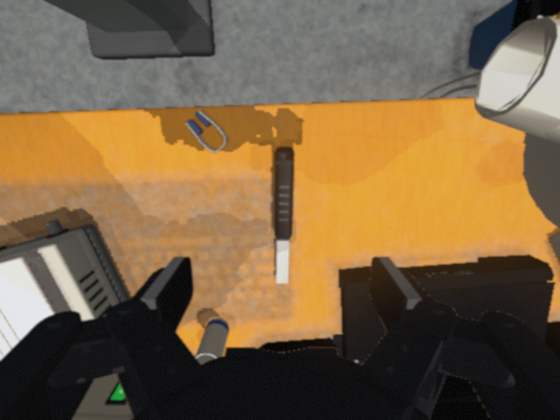

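Emit:
servo_tool(
  series=[42,1,-50,0,0,0,0,42,1,-100,0,0,0,0,42,1,-150,0,0,0,0,42,1,-184,0,0,0,0,42,1,-184,0,0,0,0,42,1,-184,0,0,0,1,42,1,-184,0,0,0,1,42,1,-184,0,0,0,1,42,1,-184,0,0,0,1,42,1,-184,0,0,0,1],
)

```text
t: 2.4
tool_pos: [0.4794, 0.378, 0.0335]
orientation: [-0.508, 0.508, 0.493, -0.491]
wrist_force: [-0.2, -0.8, 8.0]
grip_width: 0.0184
```

Emit:
servo_tool(
  series=[0,0,40,0,0,0,1,-20,-20,90,0,0,0,1,-50,-70,120,0,0,4,1,-80,-120,120,0,0,8,1,-90,-170,120,0,0,12,1,-92,-220,120,0,0,16,1,-92,-270,120,0,0,16.1,1,-92,-316,120,0,0,16.1,1,-92,-316,120,0,0,16.1,1,-92,-316,120,0,0,16.1,1],
)

```text
t: 3.65
tool_pos: [0.3868, 0.0618, 0.1525]
orientation: [-0.434, 0.434, 0.558, -0.558]
wrist_force: [0.8, -0.1, -0.8]
grip_width: 0.0183
```

Run:
```python
from h import *
s=arm.observe(); print(s['tool_pos'],s['t'],s['wrist_force'],s['grip_width']); R=Q(s['orientation']); print(R.round(3))
c=cam('wrist'); save(c,'w2.png'); pickle.dump(c,open('w2.pkl','wb')); P=pts(c); z=P[...,2]; print(c['xyz'])
a=(P[...,0]>.44)&(P[...,0]<.7)&(P[...,1]>0)&(P[...,1]<.22)
m=rect('cover',P,a&(z>.08)&(z<.1))
# blade
th=np.radians(13.9); ex=np.array([np.cos(th),np.sin(th)]); ey=np.array([-ex[1],ex[0]])
t=s['tool_pos']; L=(P[...,:2]-t[:2])@np.stack([ex,ey],1)
b=(L[...,0]>17)|((L[...,0]>.02)&(L[...,0]<.1)&(abs(L[...,1])<.02)&(z>.1))
b&=(P[...,2]<t[2]+.02)
p=np.c_[L[b],z[b]]; print(len(p),np.nanmin(p,0),np.nanmax(p,0))
for lo in np.arange(.02,.1,.01):
    q=p[(p[:,0]>lo)&(p[:,0]<lo+.01)]
    if len(q): print(lo.round(2),len(q),np.median(q,0).round(4),q[:,1].min().round(4),q[:,1].max().round(4))
```

```text
[0.38682834 0.0617617  0.15252321] 3.65 [ 0.76519058 -0.08976069 -0.76098567] 0.018330320289325817
[[-0.246  0.    -0.969]
 [ 0.969  0.    -0.246]
 [ 0.    -1.    -0.   ]]
[0.3187734  0.04489159 0.26917807]Traceback (most recent call last):
  File "<stdin>", line 5, in <module>
  File "h.py", line 16, in rect
    n,l,s,_=cv2.connectedComponentsWithStats(m.astype(np.uint8)); m=l==1+np.argmax(s[1:,4]); p=P[m]; p=p[~np.isnan(p[:,0])]
                                                                         ~~~~~~~~~^^^^^^^^^
    return _wrapfunc(a, 'argmax', axis=axis, out=out, **kwds)
    return bound(*args, **kwds)
ValueError: attempt to get argmax of an empty sequence
```

View pics/w2.png

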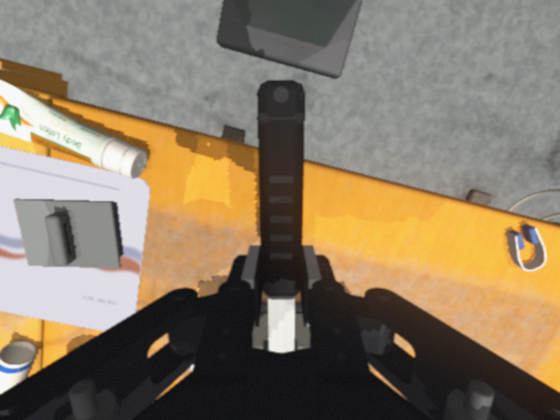

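Run:
```python
from h import *
c=pickle.load(open('w2.pkl','rb')); P=pts(c); z=P[...,2]; s=arm.observe()
th=np.radians(14.2); ex=np.array([np.cos(th),np.sin(th)]); ey=np.array([-ex[1],ex[0]])
L=(P[...,:2]-s['tool_pos'][:2])@np.stack([ex,ey],1)
u=np.arange(560)[None,:]+0*z; v=np.arange(420)[:,None]+0*z
for v0 in list(range(85,245,20))+[300,310,320,330,340,350]:
    m=(v>=v0)&(v<v0+6)&(abs(u-282)<(10 if v0>280 else 30))&(z>.07)&(z<.2)
    q=np.c_[L[m],z[m]]
    if len(q): print(v0,len(q),np.median(q,0).round(4),q[:,1].min().round(4),q[:,1].max().round(4))
a=(u<150)&(v>180)&(v<290)
rect('cass',P,a&(z>.015)); rect('rib',P,a&(z>.029))
# top cam: compressor without arm
c=cam('top'); P=pts(c); z=P[...,2]; save(c,'top1.png'); pickle.dump(c,open('top1.pkl','wb'))
c0=pickle.load(open('top0.pkl','rb'));P=pts(c0); z=P[...,2]
a=(P[...,0]>.44)&(P[...,0]<.7)&(P[...,1]>0)&(P[...,1]<.22)
m=rect('cover',P,a&(z>.082)&(z<.1)); q=P[m]; A=np.c_[q[:,:2]-q[:,:2].mean(0),np.ones(len(q))]; print('plane',np.linalg.lstsq(A,q[:,2],rcond=None)[0])
r=cv2.minAreaRect((q[:,:2]*1000).astype(np.float32)); print(cv2.boxPoints(r).round(1).tolist())
m=rect('deck+',P,a&(z>.064)&(z<.1)); r=cv2.minAreaRect((P[m][:,:2]*1000).astype(np.float32)); print(cv2.boxPoints(r).round(1).tolist())
c=pickle.load(open('scene0.pkl','rb'));P=pts(c); z=P[...,2]
a=(P[...,0]>.44)&(P[...,0]<.7)&(P[...,1]>0)&(P[...,1]<.22)
m=rect('cover sc',P,a&(z>.085)&(z<.1));r=cv2.minAreaRect((P[m][:,:2]*1000).astype(np.float32)); print(cv2.boxPoints(r).round(1).tolist())
```

```text
85 267 [-0.0819 -0.0005  0.1414] -0.0099 0.0089
105 288 [-0.0744 -0.0003  0.1419] -0.0101 0.0096
125 282 [-0.0665 -0.0005  0.1419] -0.0102 0.0093
145 272 [-0.0584 -0.      0.1418] -0.01 0.0095
165 274 [-0.05   -0.0002  0.1417] -0.0102 0.0098
185 264 [-0.0413 -0.0002  0.1417] -0.0099 0.0094
205 263 [-0.0322 -0.0004  0.1418] -0.0101 0.0097
225 252 [-0.0228 -0.0002  0.1418] -0.0103 0.0093
300 114 [0.0231 0.0006 0.1314] -0.0041 0.0054
310 113 [0.0292 0.0006 0.1314] -0.0042 0.0054
320 113 [0.0355 0.0006 0.1313] -0.0042 0.0055
330 114 [0.0417 0.0007 0.1314] -0.0043 0.0056
340 114 [0.0485 0.0007 0.1313] -0.0043 0.0057
350 35 [5.380e-02 1.000e-04 1.312e-01] -0.0043 0.0057
cass 6457 z [0.0193 0.0207 0.0362] c [ 461.6 -114.4] size [64.5 85.2] ang 12.8
rib 970 z [0.0301 0.0357 0.0372] c [ 461.1 -114.1] size [45.5 13.4] ang 12.74
cover 2354 z [0.0869 0.0897 0.0926] c [545.5 100.8] size [117.3 116.9] ang 13.88
plane [ 0.00093255 -0.00080655  0.08976293]
[[474.6000061035156, 143.5], [502.6000061035156, 30.0], [616.5, 58.20000076293945], [588.4000244140625, 171.6999969482422]]
deck+ 3460 z [0.0677 0.0887 0.0923] c [556.7 103.5] size [140.7 151. ] ang 13.75
[[470.3999938964844, 160.10000610351562], [506.29998779296875, 13.399999618530273], [642.9000244140625, 46.79999923706055], [607.0, 193.5]]
cover sc 304 z [0.0858 0.0876 0.0894] c [552.3 124.5] size [84.  85.5] ang 11.37
[[502.70001220703125, 158.1999969482422], [519.5999755859375, 74.30000305175781], [602.0, 90.9000015258789], [585.0999755859375, 174.6999969482422]]
```

Emit:
servo_tool(
  series=[5,1,-30,0,0,-0.8,1,20,5,-62,0,0,-0.8,1,20,5,-62,0,0,-0.8,1,20,5,-62,0,0,-0.8,1],
)

```text
t: 4.25
tool_pos: [0.4064, 0.0672, 0.0908]
orientation: [0.438, -0.437, -0.555, 0.556]
wrist_force: [0.9, 0.0, -0.8]
grip_width: 0.0184
```

Run:
```python
from h import *
s=arm.observe(); print(s['tool_pos'],s['t'],s['wrist_force'])
c=cam('scene'); u,v=270,215
cv2.imwrite('pics/s1.png',cv2.resize(c['pixels'][150:290,190:350,::-1],None,fx=4,fy=4,interpolation=cv2.INTER_CUBIC))
```

```text
[0.40636024 0.06718878 0.09080618] 4.25 [ 0.91476991  0.00968788 -0.78149266]
```

View pics/s1.png

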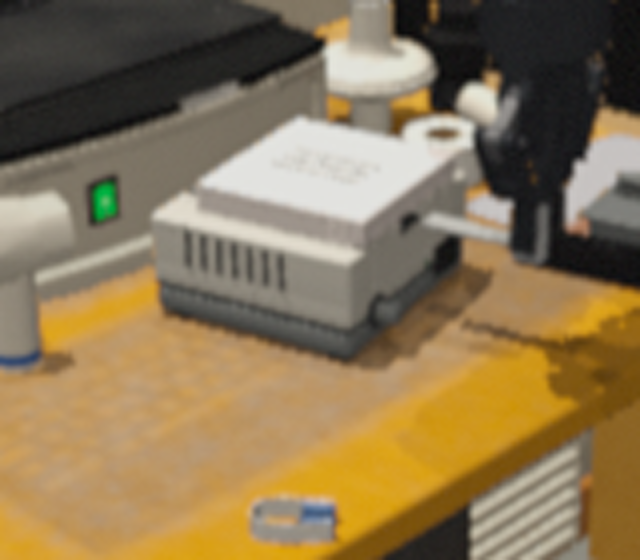

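Emit:
servo_tool(
  series=[8,2,-0.5,0,0,0,1,15.5,3.5,-0.5,0,0,0,1,23,5.4,-0.5,0,0,0,1,31,7.4,-0.5,0,0,0,1,31,7.4,-0.5,0,0,0,1],
)

```text
t: 4.92
tool_pos: [0.4385, 0.0741, 0.0898]
orientation: [-0.438, 0.438, 0.555, -0.555]
wrist_force: [-0.4, -0.2, -0.6]
grip_width: 0.0186
```

Emit:
servo_tool(
  series=[-1.8,-0.4,-5.4,1.2,-4.9,0,1,-3.1,-0.8,-11,2.4,-9.7,0,1,-4,-1,-16.6,3.6,-14.6,0,1,-4,-1,-16.6,3.6,-14.6,0,1],
)

```text
t: 5.42
tool_pos: [0.431, 0.0729, 0.0723]
orientation: [-0.378, 0.49, 0.623, -0.478]
wrist_force: [-0.7, -0.3, -1.5]
grip_width: 0.0185
```

Emit:
servo_tool(
  series=[0.5,0.1,-4.6,0.9,-3.9,0,1,0.5,0.1,-4.6,0.9,-3.9,0,1,0.5,0.1,-4.6,0.9,-3.9,0,1],
)

```text
t: 5.8
tool_pos: [0.4321, 0.073, 0.0676]
orientation: [-0.362, 0.502, 0.638, -0.458]
wrist_force: [-8.2, -1.5, -1.7]
grip_width: 0.0185
```

```bash
cat > cov.py <<'E'
from h import *
def angle():
    c=cam('top'); P=pts(c); C=np.array([.557,.1035]); th=np.radians(13.8); ex=np.array([np.cos(th),np.sin(th)]); ey=np.array([-ex[1],ex[0]])
    L=(P[...,:2]-C)@np.stack([ex,ey],1); z=P[...,2]
    m=(L[...,0]>-.06)&(L[...,0]<.04)&(abs(L[...,1])<.05)&(z>.08)&(z<.13)
    A=np.c_[L[m],np.ones(m.sum())]; k=np.linalg.lstsq(A,z[m],rcond=None)[0]
    print('cover slope deg',np.degrees(np.arctan(-k[0])),'front z',k[2]-.07*k[0],m.sum()); return c,L,z
if __name__=='__main__': angle(); s=arm.observe(); print(s['tool_pos'],s['wrist_force'],s['moment'],s['t'])
E
python3 cov.py
```

```text
cover slope deg 0.6069870312047516 front z 0.09129537664226063 1728
[0.4320605  0.07303549 0.06759133] [-8.14545212 -1.97323359 -1.8706011 ] [-0.42892276  2.15428627  0.04029024] 5.85
```

```bash
cat > tool.py <<'E'
from h import *
s=arm.observe(); c=cam('wrist'); P=pts(c)
t=s['tool_pos']; R=Q(s['orientation'])
# hand frame: forward -z_tool (horizontal ahead sign fixed below), up = -y_tool
f=-R[:,2]; f=f*np.sign(f[0]); up=-R[:,1]; l=np.cross(up,f)
D=P-t; X=D@f*1000; Y=D@l*1000; Z=D@up*1000
m=(abs(Y)<9)&(X>-83)&(X<-20)&(Z>-40)&(Z<25)
k=np.polyfit(X[m],Z[m],1); r=np.abs(Z[m]-np.polyval(k,X[m])); print('handle top in hand: slope deg %.1f, Z at origin %.1f'%(np.degrees(np.arctan(k[0])),k[1]),m.sum(),'resid',r.mean().round(2))
print('hand pitch deg',np.degrees(np.arcsin(f[2])).round(1),'yaw',np.degrees(np.arctan2(f[1],f[0])).round(1))
m=(abs(Y)<4)&(X>20)&(X<60)&(Z>-45)&(Z<-5)
if m.sum()>30: k=np.polyfit(X[m],Z[m],1); print('blade top slope %.1f Z0 %.1f'%(np.degrees(np.arctan(k[0])),k[1]),m.sum())
mm=(abs(Y)<12)&(X>-120)&(X<-20)&(abs(Z+12)<8); print('rear X',np.percentile(X[mm],1).round(1)) 
print('rear end low z', (P[mm][:,2].min()).round(4)); print('t',s['t'],'tcp',t.round(4),'F',s['wrist_force'].round(1))
E
python3 tool.py
```

```text
handle top in hand: slope deg -0.1, Z at origin -11.2 6221 resid 0.69
hand pitch deg 18.6 yaw 13.5
blade top slope -0.3 Z0 -21.5 777
rear X -84.4
rear end low z 0.0248
t 5.85 tcp [0.4321 0.073  0.0676] F [-8.1 -2.  -1.9]
```

Emit:
servo_tool(
  series=[1.5,0.3,0.5,0,0,0,1,2.9,0.7,1,0,0,0,1,2.9,0.7,1,0,0,0,1],
)

```text
t: 6.28
tool_pos: [0.4329, 0.0735, 0.0676]
orientation: [-0.363, 0.502, 0.637, -0.459]
wrist_force: [-15.2, -5.0, 0.2]
grip_width: 0.0183
```

```bash
python3 cov.py; python3 tool.py
```

```text
cover slope deg 0.7027052855408243 front z 0.09138371424716236 1717
[0.43286313 0.07349353 0.0676263 ] [-14.12227111  -4.59613028   0.67886219] [-0.92482548  3.08997056 -0.06952742] 6.325
handle top in hand: slope deg 0.3, Z at origin -11.2 6182 resid 0.69
hand pitch deg 18.4 yaw 13.4
blade top slope 0.1 Z0 -21.5 779
rear X -84.5
rear end low z 0.0245
t 6.325 tcp [0.4329 0.0735 0.0676] F [-14.1  -4.6   0.7]
```

Emit:
servo_tool(
  series=[1.2,0.3,9,-1.8,7.3,0,1,2.5,0.6,15.2,-3.2,13.1,0,1,2.5,0.6,15.2,-3.2,13.1,0,1,2.5,0.6,15.2,-3.2,13.1,0,1],
)

```text
t: 6.88
tool_pos: [0.439, 0.0744, 0.0845]
orientation: [-0.417, 0.458, 0.581, -0.529]
wrist_force: [-4.7, -1.5, -4.8]
grip_width: 0.0185
```

```bash
python3 cov.py; python3 tool.py
```

```text
cover slope deg 1.6266349388223325 front z 0.09283986520709955 524
[0.43894886 0.07442216 0.08455002] [-4.91343382 -0.47193371 -4.75386816] [-0.28127493  1.41029189  0.0054573 ] 6.925
handle top in hand: slope deg 0.2, Z at origin -10.8 6208 resid 0.7
hand pitch deg 5.4 yaw 13.5
blade top slope -0.0 Z0 -21.2 780
rear X -84.2
rear end low z 0.0596
t 6.925 tcp [0.4389 0.0744 0.0846] F [-4.9 -0.5 -4.8]
```

Emit:
servo_tool(
  series=[1.5,0.4,-5.5,1.2,-4.9,0,1,1.6,0.4,-11.2,2.4,-9.7,0,1,2.2,0.5,-16.9,3.6,-14.6,0,1,2.2,0.5,-16.9,3.6,-14.6,0,1,2.2,0.5,-16.9,3.6,-14.6,0,1],
)

```text
t: 7.6
tool_pos: [0.4429, 0.0748, 0.0687]
orientation: [-0.352, 0.509, 0.646, -0.446]
wrist_force: [-1.5, -0.8, 0.7]
grip_width: 0.0183
```

```bash
python3 cov.py; python3 tool.py
```

```text
cover slope deg 2.7798607724386954 front z 0.09576020242026388 1712
[0.44327528 0.07483817 0.06877864] [-1.78910202 -0.17595288  1.71606875] [-0.12476608  0.61612438  0.04604614] 7.65
handle top in hand: slope deg 0.8, Z at origin -11.2 6141 resid 0.69
hand pitch deg 20.7 yaw 13.5
blade top slope 0.6 Z0 -21.5 776
rear X -84.2
rear end low z 0.0222
t 7.65 tcp [0.4433 0.0748 0.0688] F [-1.8 -0.2  1.7]
```

```bash
cat > arc.py <<'E'
from h import *
th=np.radians(13.8); ex=np.array([np.cos(th),np.sin(th),0]); ey=np.array([-ex[1],ex[0],0]); ez=np.array([0,0,1.])
H=np.array([607.2,115.8,73.])
s=arm.observe(); t0=s['tool_pos']*1000; R=Q(s['orientation']); f=-R[:,2]; f=f*np.sign(f[0]); p0=np.degrees(np.arcsin(f[2]))
def tcp(phi,p,r,gap):
    a=np.radians(phi); c=r*np.array([-np.cos(a),np.sin(a)])+(3+gap)*np.array([-np.sin(a),-np.cos(a)])
    b=np.radians(p); k=c-75.6*np.array([np.cos(b),np.sin(b)])+21.8*np.array([-np.sin(b),np.cos(b)])
    return H+ex*k[0]+ez*k[1]
def row(phi,p,r=106,gap=0,hand=1):
    d=tcp(phi,p,r,gap)-t0; w=-ey*(p-p0); print('phi',phi,'p',p,[float(x) for x in np.r_[d,w].round(1)],hand)
E
python3 - <<'E'
from arc import *
print(t0,p0)
row(3,20.7,106,3)
for phi,p in [(8,20.7),(16,19),(24,17),(32,15),(40,12),(48,9),(56,6),(64,3),(72,0),(80,-2),(88,-4),(96,-6),(104,-8),(112,-8)]: row(phi,p)
E
```

```text
[443.27546751  74.84615247  68.70983377] 20.70502192764946
phi 3 p 20.7 [-15.3, -3.1, -2.5, -0.0, 0.0, 0.0] 1
phi 8 p 20.7 [-14.6, -2.9, 9.7, -0.0, 0.0, 0.0] 1
phi 16 p 19 [-12.1, -2.3, 26.6, -0.4, 1.7, 0.0] 1
phi 24 p 17 [-7.7, -1.2, 43.4, -0.9, 3.6, 0.0] 1
phi 32 p 15 [-1.3, 0.4, 59.4, -1.4, 5.5, 0.0] 1
phi 40 p 12 [7.0, 2.4, 75.7, -2.1, 8.5, 0.0] 1
phi 48 p 9 [17.1, 4.9, 90.8, -2.8, 11.4, 0.0] 1
phi 56 p 6 [28.7, 7.7, 104.3, -3.5, 14.3, 0.0] 1
phi 64 p 3 [41.8, 10.9, 116.1, -4.2, 17.2, 0.0] 1
phi 72 p 0 [55.9, 14.4, 126.0, -4.9, 20.1, 0.0] 1
phi 80 p -2 [70.5, 18.0, 132.6, -5.4, 22.0, 0.0] 1
phi 88 p -4 [85.7, 21.7, 137.1, -5.9, 24.0, 0.0] 1
phi 96 p -6 [101.0, 25.5, 139.6, -6.4, 25.9, 0.0] 1
phi 104 p -8 [116.2, 29.2, 140.0, -6.8, 27.9, 0.0] 1
phi 112 p -8 [130.0, 32.6, 135.8, -6.8, 27.9, 0.0] 1
```

Emit:
servo_tool(
  series=[-7,-1.5,-1,0,0,0,1,-15,-3,-1,0,0,0,1,-14.6,-2.9,5,0,0,0,1,-14.6,-2.9,10,0,0,0,1,-13.3,-2.6,18,-0.2,0.8,0,1,-12,-2.3,26.6,-0.4,1.7,0,1,-10,-1.8,35,-0.7,2.7,0,1,-7.7,-1.2,43.4,-0.9,3.6,0,1,-4.5,-0.5,51.5,-1.2,4.6,0,1,-1.3,0.4,59.4,-1.4,5.5,0,1,-1.3,0.4,59.4,-1.4,5.5,0,1],
)

```text
t: 9.07
tool_pos: [0.4418, 0.0754, 0.1284]
orientation: [-0.376, 0.491, 0.623, -0.478]
wrist_force: [-0.4, 0.6, 0.0]
grip_width: 0.0183
```

```bash
python3 tool.py
python3 - <<'E'
from h import *
c=cam('scene'); cv2.imwrite('pics/s2.png',cv2.resize(c['pixels'][120:290,180:360,::-1],None,fx=3,fy=3,interpolation=cv2.INTER_CUBIC))
E
```

```text
handle top in hand: slope deg 0.6, Z at origin -11.1 6165 resid 0.69
hand pitch deg 15.1 yaw 13.5
blade top slope 0.5 Z0 -21.5 779
rear X -84.0
rear end low z 0.0898
t 9.075 tcp [0.4418 0.0754 0.1284] F [-0.4  0.6  0. ]
```

View pics/s2.png

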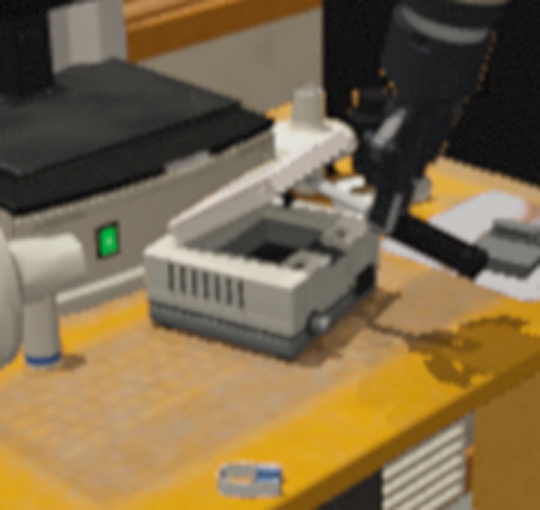

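Emit:
servo_tool(
  series=[8.3,2,16.3,-0.7,3,0,1,18.4,4.5,31.4,-1.4,5.9,0,1,30,7.3,44.9,-2.1,8.8,0,1,43.1,10.5,56.7,-2.8,11.7,0,1,57.2,14,66.6,-3.5,14.6,0,1,71.8,17.6,73.2,-4,16.5,0,1,87,21.3,77.7,-4.5,18.5,0,1,102.3,25.1,80.2,-5,20.4,0,1,117.5,28.8,80.6,-5.4,22.4,0,1,126,31,79,-5.4,22.4,0,1,131.3,32.2,76.4,-5.4,22.4,0,1,131.3,32.2,76.4,-5.4,22.4,0,1],
)

```text
t: 10.68
tool_pos: [0.5682, 0.1068, 0.2032]
orientation: [0.469, -0.404, -0.513, 0.595]
wrist_force: [-14.5, -4.2, 7.4]
grip_width: 0.0183
```

```bash
cat > cov2.py <<'E'
from h import *
import sys
s=arm.observe(); print(s['tool_pos'],s['wrist_force'],s['t'])
C=np.array([.5586,.104]); th=np.radians(13.8); ex=np.array([np.cos(th),np.sin(th)]); ey=np.array([-ex[1],ex[0]])
for n in('scene','top'):
    c=cam(n); pickle.dump(c,open(n+'n.pkl','wb')); P=pts(c); L=(P[...,:2]-C)@np.stack([ex,ey],1)*1000; z=P[...,2]*1000
    m=(abs(L[...,1])<62)&(z>100)&(z<215)&(L[...,0]>0)&(L[...,0]<120)
    for lo in range(100,215,15):
        q=L[m&(z>=lo)&(z<lo+15)]
        if len(q)>5: print(n,lo,len(q),'ownx',np.percentile(q[:,0],[5,50,95]).round(1),'y',np.percentile(q[:,1],[2,98]).round(0))
E
python3 cov2.py
```

```text
[0.56823715 0.10678132 0.20317605] [-14.50545232  -4.22838843   7.39333044] 10.675
scene 100 275 ownx [ 59.2  72.1 116.1] y [-54.  62.]
scene 115 211 ownx [63.5 76.1 80.4] y [-55.  61.]
scene 130 206 ownx [68.2 81.1 85.5] y [-55.  61.]
scene 145 124 ownx [71.4 85.5 89.2] y [-53.  62.]
scene 160 190 ownx [14.5 76.4 90.3] y [-51.  61.]
scene 175 244 ownx [ 7.8 81.6 96.4] y [-51.  61.]
scene 190 68 ownx [ 0.5  4.9 13.9] y [-14.  29.]
scene 205 57 ownx [ 0.6  5.3 14.7] y [-15.  29.]
```

Emit:
servo_tool(
  series=[-40,-10,5,0,0,0,1,-90,-22,5,0,0,0,1,-110,-27,5,0,0,0,1,-110,-27,5,0,0,0,1,-110,-27,5,0,0,0,1],
)

```text
t: 11.4
tool_pos: [0.4626, 0.0806, 0.2088]
orientation: [0.467, -0.406, -0.515, 0.593]
wrist_force: [1.1, 0.4, -0.0]
grip_width: 0.0183
```

```bash
python3 cov2.py; python3 tool.py
python3 - <<'E'
from h import *
s=arm.observe(); R=Q(s['orientation']); a=np.radians(87.8)
T=np.array([[np.cos(a),0,-np.sin(a)],[np.sin(a),0,np.cos(a)],[0,-1,0]]); 
for TT in (T,T@np.diag([-1,1,-1])): print(np.degrees(Ro.from_matrix(TT@R.T).as_rotvec()).round(2))
E
```

```text
[0.46258264 0.08055705 0.20883308] [ 1.0886592   0.42438704 -0.03699891] 11.4
scene 100 272 ownx [ 59.1  71.9 116.1] y [-54.  61.]
scene 115 208 ownx [62.6 75.4 79.7] y [-56.  62.]
scene 130 205 ownx [67.1 80.8 85.1] y [-55.  62.]
scene 145 144 ownx [72.  84.5 88. ] y [-56.  62.]
scene 160 180 ownx [68.3 76.5 88.4] y [-54.  62.]
scene 175 193 ownx [70.5 82.7 96.6] y [-53.  61.]
handle top in hand: slope deg 1.5, Z at origin -10.4 6095 resid 0.69
hand pitch deg -8.1 yaw 13.5
blade top slope 1.3 Z0 -20.8 775
rear X -83.7
rear end low z 0.196
t 11.5 tcp [0.4627 0.0806 0.2086] F [-0.2  0.5 -0.5]
[  0.8   -8.09 -15.69]
[ 11.66   1.16 163.9 ]
```

Emit:
servo_tool(
  series=[-10,50,0,0.2,-1.5,-4,1,-10,105,0,0.4,-3,-8,1,-5,160,0,0.6,-5,-12,1,0,215,-20,1,-6.8,-15.7,1,10,260,-60,1,-6.8,-15.7,1,15,296,-100,1,-6.8,-15.7,1,15,296,-140,1,-6.8,-15.7,1,15,296,-163,1,-6.8,-15.7,1,15,296,-171,1,-6.8,-15.7,1,15,296,-171,1,-6.8,-15.7,1,15,296,-171,1,-6.8,-15.7,1],
)

```text
t: 12.92
tool_pos: [0.4777, 0.3769, 0.0388]
orientation: [0.516, -0.503, -0.487, 0.494]
wrist_force: [0.6, -0.2, -0.3]
grip_width: 0.0186
```

```bash
python3 tool.py
python3 - <<'E'
from h import *
# bay from scene n / topn
c=pickle.load(open('topn.pkl','rb')); c=cam('top'); pickle.dump(c,open('top2.pkl','wb'))
cv2.imwrite('pics/t2.png',cv2.resize(c['pixels'][130:260,225:425,::-1],None,fx=4,fy=4,interpolation=cv2.INTER_CUBIC))
P=pts(c); z=P[...,2]*1000
C=np.array([.5586,.104]); th=np.radians(13.8); ex=np.array([np.cos(th),np.sin(th)]); ey=np.array([-ex[1],ex[0]])
L=(P[...,:2]-C)@np.stack([ex,ey],1)*1000
a=(abs(L[...,0])<62)&(abs(L[...,1])<60)
for nm,m in(('opening',a&(z<56)&(z>30)),('bay',a&(z<67)&(z>30))):
    n,l,s,_=cv2.connectedComponentsWithStats(m.astype(np.uint8)); m=l==1+np.argmax(s[1:,4]); q=L[m]
    print(nm,m.sum(),'x',np.percentile(q[:,0],[1,99]).round(1),'y',np.percentile(q[:,1],[1,99]).round(1),'z',np.percentile(z[m],[5,50,95]).round(1))
for y in(-30,0,30):
    m=(abs(L[...,1]-y)<4)&(abs(L[...,0])<70); o=np.argsort(L[m][:,0]); print(y,[(int(i),int(j)) for i,j in zip(L[m][o,0],z[m][o])][::4])
E
```

```text
handle top in hand: slope deg 1.5, Z at origin -10.7 6074 resid 0.72
hand pitch deg -1.2 yaw -2.2
blade top slope 1.3 Z0 -21.0 774
rear X -84.0
rear end low z 0.0221
t 12.925 tcp [0.4777 0.3769 0.0388] F [ 0.6 -0.2 -0.3]
opening 757 x [-34.4  21.3] y [-39.9  39.1] z [40.1 43.4 48.1]
bay 1042 x [-42.2  26.1] y [-44.9  44.8] z [40.4 44.4 64. ]
-30 [(-69, 69), (-67, 69), (-65, 70), (-61, 68), (-55, 53), (-53, 50), (-50, 65), (-49, 68), (-47, 70), (-44, 70), (-39, 59), (-31, 44), (-29, 47), (-26, 46), (-23, 47), (-19, 44), (-17, 44), (-14, 43), (-11, 44), (-7, 45), (-5, 47), (-1, 42), (1, 47), (4, 41), (7, 43), (10, 45), (13, 41), (17, 41), (20, 38), (21, 44), (21, 63), (24, 62), (25, 67), (29, 69), (31, 72), (34, 68), (38, 68), (42, 68), (45, 77), (46, 77), (49, 73), (52, 79), (55, 76), (58, 79), (61, 76), (63, 82), (64, 81), (66, 91), (67, 88), (68, 97), (68, 180)]
0 [(-69, 64), (-66, 66), (-64, 64), (-61, 65), (-59, 66), (-54, 64), (-52, 67), (-49, 68), (-47, 66), (-45, 71), (-40, 62), (-34, 42), (-29, 41), (-27, 42), (-24, 45), (-21, 42), (-18, 43), (-16, 41), (-12, 43), (-9, 43), (-5, 40), (-4, 49), (0, 43), (1, 42), (5, 42), (8, 45), (12, 43), (15, 40), (18, 43), (20, 53), (21, 60), (23, 60), (25, 60), (27, 69), (30, 71), (33, 68), (37, 66), (39, 70), (43, 71), (44, 74), (47, 76), (49, 76), (52, 76), (54, 79), (58, 75), (61, 81), (63, 83), (65, 84), (65, 89), (67, 88), (69, 96)]
30 [(-69, -2), (-67, 66), (-64, 69), (-61, 70), (-55, 52), (-54, 63), (-52, 69), (-49, 65), (-48, 67), (-42, 62), (-40, 63), (-32, 42), (-30, 43), (-27, 44), (-24, 43), (-21, 43), (-17, 45), (-14, 43), (-11, 42), (-9, 43), (-6, 39), (-1, 38), (0, 43), (3, 43), (6, 44), (9, 40), (13, 46), (17, 42), (19, 42), (20, 49), (21, 57), (24, 63), (25, 65), (27, 69), (30, 69), (34, 66), (36, 69), (40, 70), (43, 70), (45, 72), (47, 78), (50, 74), (53, 78), (55, 79), (59, 77), (62, 76), (64, 82), (65, 83), (67, 91), (67, 91), (68, 95)]
```

View pics/t2.png

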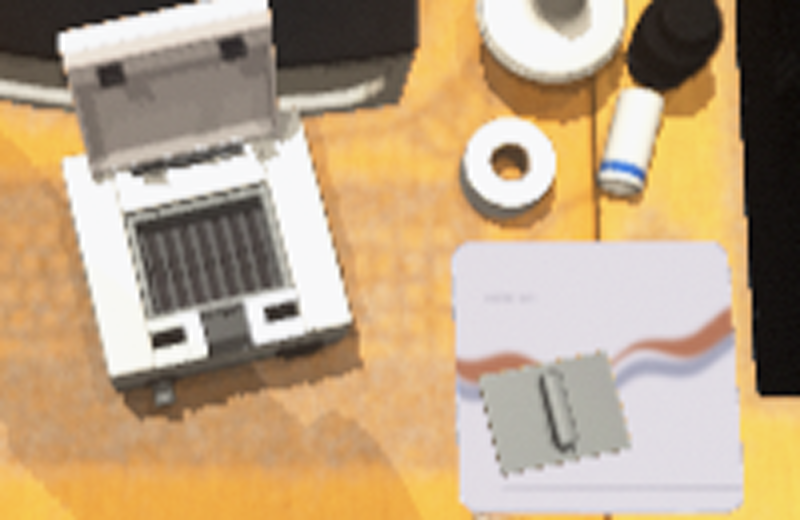

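Emit:
servo_tool(
  series=[0,0,-2.5,0,0,0,1,0,0,-5,0,0,0,1,0,0,-5,0,0,0,1,0,0,-5,0,0,0,0.5,0,0,-5,0,0,0,0.3,0,0,-5,0,0,0,0.3,0,0,30,0,0,0,0.3,0,0,85,0,0,0,0.3,0,-40,130,0,-0.5,4,0,0,-90,170,0.1,-1,8,0],
)

```text
t: 14.28
tool_pos: [0.477, 0.2873, 0.2084]
orientation: [-0.476, 0.47, 0.526, -0.525]
wrist_force: [0.7, -0.3, 0.2]
grip_width: 0.0856
```

Emit:
servo_tool(
  series=[20,-50,30,0,0,3,0,30,-100,45,0,0,6,0,40,-150,45,0,0,8,0,47,-192,45,0,0,8,0,47,-192,45,0,0,8,0],
)

```text
t: 14.9
tool_pos: [0.5243, 0.0932, 0.2518]
orientation: [-0.44, 0.434, 0.556, -0.556]
wrist_force: [0.5, 0.1, -0.1]
grip_width: 0.0854
```

Run:
```python
from h import *
s=arm.observe(); print(s['tool_pos'],s['t'],Q(s['orientation']).round(3).tolist())
C=np.array([.5586,.104]); th=np.radians(13.8); ex=np.array([np.cos(th),np.sin(th)]); ey=np.array([-ex[1],ex[0]])
c=cam('wrist'); save(c,'w3.png'); pickle.dump(c,open('w3.pkl','wb')); P=pts(c); z=P[...,2]*1000; print(c['xyz'])
L=(P[...,:2]-C)@np.stack([ex,ey],1)*1000
a=(abs(L[...,0])<62)&(abs(L[...,1])<60)
for nm,m in(('opening',a&(z<56)&(z>30)),('bay',a&(z<66)&(z>30))):
    n,l,st,_=cv2.connectedComponentsWithStats(m.astype(np.uint8)); m=l==1+np.argmax(st[1:,4]); q=L[m]
    print(nm,m.sum(),'x',np.percentile(q[:,0],[.5,99.5]).round(1),'y',np.percentile(q[:,1],[.5,99.5]).round(1),'z',np.percentile(z[m],[5,50,95]).round(1))
m=a&(z>66)&(z<74); print('deck z',np.median(z[m])); m=a&(z>57)&(z<65); print('ledge z',np.median(z[m]))
for nm,m in(('ledge zone',a&(z<66)&(z>30)),):
    mm=cv2.morphologyEx(m.astype(np.uint8),cv2.MORPH_OPEN,np.ones((9,9))); rect(nm,P,mm>0)
c=cam('top');P=pts(c);z=P[...,2]
a=(P[...,0]>.36)&(P[...,0]<.58)&(P[...,1]>.33)&(P[...,1]<.42); rect('tool top',P,a&(z>.008)&(z<.05)); rect('hd',P,a&(z>.018)&(z<.05)); rect('blade',P,a&(z>.007)&(z<.017)&(P[...,0]>.5))
```

```text
[0.52429205 0.09315882 0.25176297] 14.9 [[-0.235, -0.006, -0.972], [0.972, 0.005, -0.235], [0.006, -1.0, 0.005]]
[0.45678211 0.07651494 0.36877639]
opening 3772 x [-34.2  21.7] y [-40.2  39.9] z [41.1 42.7 50.6]
bay 5288 x [-41.4  26.7] y [-45.2  44.9] z [41.3 43.2 62. ]
deck z 68.90378197667869
ledge z 61.24811550563819
ledge zone 5058 z [0.0413 0.0432 0.0618] c [551.3 102. ] size [69.1 90.3] ang 13.94
tool top 503 z [0.0113 0.0217 0.0262] c [470.7 376.8] size [ 21.1 159.2] ang 87.82
hd 328 z [0.0193 0.0233 0.0264] c [441.5 378.1] size [ 20.8 100.7] ang 87.49
blade 110 z [0.0099 0.0134 0.0162] c [527.1 375. ] size [14.3 54. ] ang 88.6
```

View pics/w3.png

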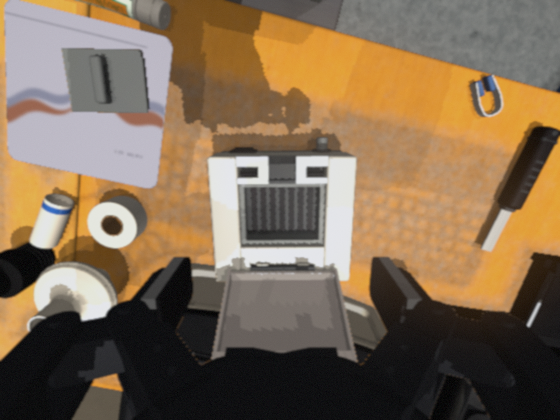

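Emit:
servo_tool(
  series=[-20,-55,0,0,0,-0.9,0,-40,-110,0,0,0,-0.9,0,-55,-165,-30,0,0,-0.9,0,-63,-207,-75,0,0,-0.9,0,-63,-207,-130,0,0,-0.9,0.4,-63,-207,-175,0,0,-0.9,0.5,-63,-207,-196,0,0,-0.9,0.5,-63,-207,-196,0,0,-0.9,0.5,-63,-207,-196,0,0,-0.9,0.5],
)

```text
t: 16.12
tool_pos: [0.4616, -0.1109, 0.0566]
orientation: [-0.443, 0.438, 0.554, -0.553]
wrist_force: [-0.8, 0.4, 0.1]
grip_width: 0.0427
```

Run:
```python
from h import *
s=arm.observe(); print(s['tool_pos'],s['wrist_force'],s['grip_width'],s['t'])
c=cam('wrist'); save(c,'w4.png'); P=pts(c); z=P[...,2]
a=(P[...,0]>.41)&(P[...,0]<.52)&(P[...,1]>-.18)&(P[...,1]<-.05)
rect('cass vis',P,a&(z>.015)&(z<.026)); rect('rib vis',P,a&(z>.028)&(z<.042))
```

```text
[ 0.46161255 -0.1108814   0.05660829] [-0.7792759   0.37475288  0.07687401] 0.04270715799226041 16.125
cass vis 11198 z [0.0194 0.0205 0.0215] c [ 461.8 -114.5] size [65.  84.5] ang 12.26
rib vis 2033 z [0.032  0.036  0.0372] c [ 461.2 -114.6] size [45.6 12.5] ang 13.13
```

View pics/w4.png

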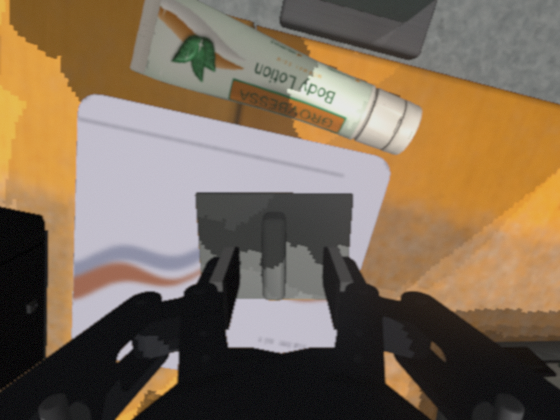

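Emit:
servo_tool(
  series=[0,-3.5,0,0,0,0,0.5,0,-3.5,0,0,0,0,1,0,-3.5,0,0,0,0,1,0,-3.5,0,0,0,0,1,0,-3.5,0,0,0,0,1,0,-3.5,20,0,0,0,1,0,-3.5,60,0,0,0,1,0,-3.5,110,0,0,0,1,0,-3.5,130,0,0,0,1,0,-3.5,130,0,0,0,1],
)

```text
t: 17.42
tool_pos: [0.4617, -0.1152, 0.1871]
orientation: [-0.443, 0.439, 0.554, -0.553]
wrist_force: [1.0, -1.1, -1.0]
grip_width: 0.0098
```

```bash
cat > cas.py <<'E'
from h import *
s=arm.observe(); R=Q(s['orientation']); t=s['tool_pos']*1000; print('tcp',t.round(1),'F',s['wrist_force'].round(1),'w',s['grip_width'],'t',s['t'],'jaw',np.degrees(np.arctan2(R[1,0],R[0,0])).round(1))
c=cam('wrist'); P=pts(c); D=P*1000-t
a=(np.hypot(D[...,0],D[...,1])<62)
m=a&(D[...,2]<-31)&(D[...,2]>-42)&(D[...,2]<-31); rect('flange',P,m)
m2=a&(D[...,2]<-31)&(D[...,2]>-42); q=P[m2]; A=np.c_[q[:,:2]-q[:,:2].mean(0),np.ones(len(q))]; print('tilt deg',np.degrees(np.linalg.lstsq(A,q[:,2],rcond=None)[0][:2]).round(2))
rect('rib',P,a&(D[...,2]<-15)&(D[...,2]>-28))
E
python3 cas.py
```

```text
tcp [ 461.7 -115.2  187.1] F [ 1.  -1.1 -1. ] w 0.009769537657819233 t 17.425 jaw 102.9
flange 10441 z [0.15   0.1511 0.1521] c [ 460.1 -115.3] size [59.9 84.6] ang 13.01
tilt deg [ 0.29 -0.04]
rib 1950 z [0.1643 0.1669 0.1685] c [ 461.2 -112.9] size [45.8 22.3] ang 24.62
```

Emit:
servo_tool(
  series=[20,50,0,0,0,0.9,1,45,105,0,0,0,0.9,1,68,160,0,0,0,0.9,1,84,205,0,0,0,0.9,1,89,217,-10,0,0,0.9,1,89,217,-40,0,0,0.9,1,89,217,-50,0,0,0.9,1,89,217,-50,0,0,0.9,1],
)

```text
t: 18.48
tool_pos: [0.5489, 0.1015, 0.1347]
orientation: [0.44, -0.433, -0.556, 0.557]
wrist_force: [0.3, 0.4, -0.8]
grip_width: 0.0097
```

```bash
python3 cas.py
python3 - <<'E'
from h import *
c=cam('wrist'); save(c,'w5.png'); P=pts(c); z=P[...,2]*1000
C=np.array([.5586,.104]); th=np.radians(13.8); ex=np.array([np.cos(th),np.sin(th)]); ey=np.array([-ex[1],ex[0]])
L=(P[...,:2]-C)@np.stack([ex,ey],1)*1000
m=(abs(L[...,0])<80)&(abs(L[...,1])<80)&(z>66)&(z<74); print('deck own x min',np.percentile(L[m][:,0],.5),'y',np.percentile(L[m][:,1],[.5,99.5]))
m=(abs(L[...,0])<62)&(abs(L[...,1])<60)&(z>93)&(z<106); q=L[m]; print('flange own x',np.percentile(q[:,0],[.5,99.5]),'y',np.percentile(q[:,1],[.5,99.5]),np.median(z[m]))
E
```

```text
tcp [548.9 101.5 134.7] F [ 0.3  0.4 -0.8] w 0.009747894419469882 t 18.475 jaw 103.8
flange 10423 z [0.0977 0.0988 0.0998] c [547.2 101.7] size [60.5 84.8] ang 13.48
tilt deg [-0.04  0.04]
rib 1955 z [0.1121 0.1146 0.1162] c [548.1 103.6] size [45.3 22.3] ang 25.49
deck own x min -70.84397822755315 y [-73.73412619  73.78082665]
flange own x [-40.62854605  17.27902453] y [-41.23891298  41.62164983] 99.72358046232671
```

View pics/w5.png

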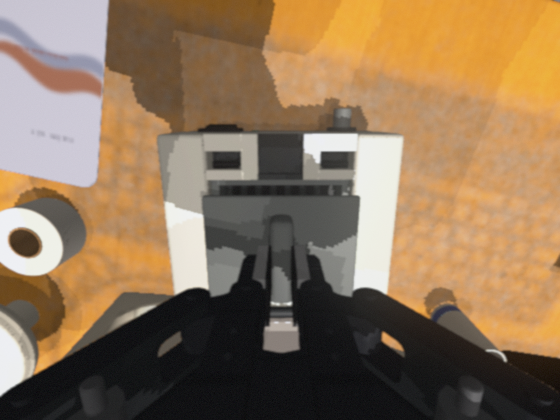

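Emit:
servo_tool(
  series=[0.7,-0.2,-8,0,0,0.4,1,0.7,-0.2,-16,0,0,0.4,1,0.7,-0.2,-22,0,0,0.4,1,0.7,-0.2,-27,0,0,0.4,1,0.7,-0.2,-31,0,0,0.4,1,0.7,-0.2,-33,0,0,0.4,1,0.7,-0.2,-33,0,0,0.4,1],
)

```text
t: 19.45
tool_pos: [0.5505, 0.102, 0.1027]
orientation: [-0.437, 0.431, 0.558, -0.558]
wrist_force: [0.3, 0.4, -0.5]
grip_width: 0.0096
```

```bash
python3 cas.py
```

```text
tcp [550.5 102.  102.7] F [ 0.3  0.4 -0.5] w 0.009631544216710563 t 19.45 jaw 104.2
flange 24411 z [0.0621 0.067  0.0697] c [534.4  97.9] size [ 90.2 123.9] ang 14.16
tilt deg [0.97 0.25]
rib 1947 z [0.0801 0.0826 0.0842] c [549.6 104. ] size [45.1 22.3] ang 25.72
```

Flange is already below deck level with no contact; lower the last millimetres to touch.

Emit:
servo_tool(
  series=[0,0,-1,0,0,0,1,0,0,-2,0,0,0,1,0,0,-3,0,0,0,1,0,0,-3,0,0,0,1],
)

```text
t: 20.0
tool_pos: [0.5506, 0.102, 0.1009]
orientation: [-0.437, 0.432, 0.558, -0.558]
wrist_force: [-4.7, -1.2, 11.8]
grip_width: 0.0097
```

Emit:
servo_tool(
  series=[0,0,1,0,0,0,1,0,0,1,0,0,0,0.75,0,0,1,0,0,0,0.6,0,0,1,0,0,0,0.6,0,0,25,0,0,0,0.6,-20,-5,70,0,0,0,0.6,-60,-15,120,0,0,0,0.6,-100,-25,150,0,0,0,0.6,-140,-35,160,0,0,0,0.6,-140,-35,160,0,0,0,0.6,-140,-35,160,0,0,0,0.6],
)

```text
t: 21.38
tool_pos: [0.4112, 0.067, 0.2599]
orientation: [-0.437, 0.432, 0.558, -0.558]
wrist_force: [-0.2, -0.2, 0.4]
grip_width: 0.0345
```

Run:
```python
from h import *
s=arm.observe(); print(s['tool_pos'],s['wrist_force'],s['t'])
C=np.array([.5586,.104]); th=np.radians(13.8); ex=np.array([np.cos(th),np.sin(th)]); ey=np.array([-ex[1],ex[0]])
for n in('wrist','top'):
    c=cam(n); save(c,'f_'+n+'.png'); P=pts(c); z=P[...,2]*1000; L=(P[...,:2]-C)@np.stack([ex,ey],1)*1000
    g=c['pixels'].astype(int).sum(2)
    def M(x0,x1,y0,y1): 
        m=(L[...,0]>x0)&(L[...,0]<x1)&(L[...,1]>y0)&(L[...,1]<y1)&(z<100); return np.nanmedian(z[m]).round(1),m.sum()
    print(n,'flange L/R/front',M(-30,15,12,38),M(-30,15,-38,-12),M(-38,-34,-35,35),'rib',M(-25,10,-4,4),'deck L/R',M(-35,20,52,70),M(-35,20,-70,-52))
    m=(abs(L[...,0]+8)<45)&(abs(L[...,1])<50)&(z>40)&(z<67.5); q=P[m]; A=np.c_[L[m]-L[m].mean(0),np.ones(m.sum())]; print('flange tilt',np.degrees(np.linalg.lstsq(A,z[m],rcond=None)[0][:2]).round(2))
rows=[]
c=cam('scene'); save(c,'f_scene.png'); P=pts(c); z=P[...,2]*1000; L=(P[...,:2]-C)@np.stack([ex,ey],1)*1000
for lo in range(100,190,20):
    q=L[(abs(L[...,1])<50)&(z>=lo)&(z<lo+20)&(L[...,0]>50)&(L[...,0]<110)]; print(lo,len(q),np.median(q[:,0]).round(1) if len(q) else '')
a=cv2.imread('pics/f_top.png')[130:290,150:420]; b=cv2.imread('pics/f_wrist.png')
cv2.imwrite('pics/fin.png',np.vstack([cv2.resize(a,(500,296)),cv2.resize(cv2.imread('pics/f_scene.png')[120:300,180:480],(500,300))]))
```

```text
[0.41115969 0.06699398 0.25987985] [-0.16114477 -0.23126167  0.4098015 ] 21.375
wrist flange L/R/front (np.float64(64.9), np.int64(703)) (np.float64(64.9), np.int64(718)) (np.float64(64.9), np.int64(187)) rib (np.float64(80.8), np.int64(182)) deck L/R (np.float64(nan), np.int64(0)) (np.float64(nan), np.int64(0))
flange tilt [ 0.95 -0.05]
top flange L/R/front (np.float64(nan), np.int64(0)) (np.float64(nan), np.int64(0)) (np.float64(nan), np.int64(0)) rib (np.float64(nan), np.int64(0)) deck L/R (np.float64(nan), np.int64(0)) (np.float64(nan), np.int64(0))
flange tilt [0. 0.]
100 227 72.5
120 199 78.7
140 144 84.6
160 207 77.1
180 83 84.4
  return np.nanmean(a, axis, out=out, keepdims=keepdims)
<stdin>:10: RuntimeWarning: Mean of empty slice.
  ret = um.true_divide(
```

View pics/fin.png

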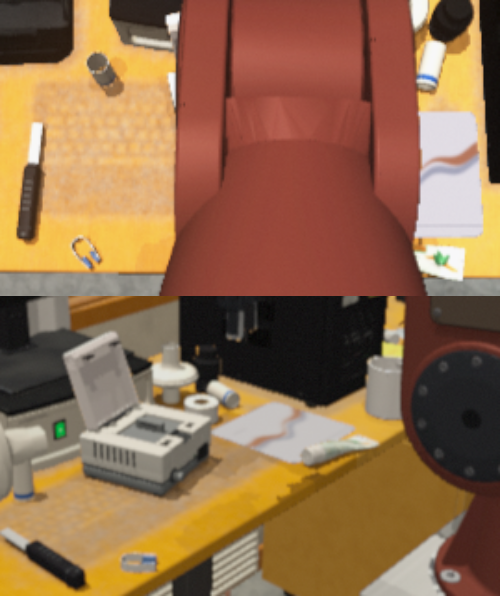

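```bash
python3 -c "
from rig import arm
print(arm.close_job(), arm.observe()['t'])"
```

```text
the job is handed in; nothing more can be done
the job is handed in; nothing more can be done
```

I pried the cover open at the notch, swung it past upright with the blade, and put the pry tool down flat near where it started. The cassette is in its bay with the rib up. The job is handed in; my last clock reading before that was 21.4 s of the 58 s.

**What took a second try:** the first pry did not release the catch, because the blade was pushed back and the cover rose only about 1.5 mm. I backed off, pushed the blade right in and levered again, and the catch let go.

**Last checks:**
- **Cassette:** its flange reads 64.9 mm at the left, right and front. The wrist camera reads about 1 mm low here, so this agrees with the nominal 66 mm. Contact came at the expected height with about 12 N.
- **Tilt:** a plane fit gave about 1° front to back, which disagrees with the equal heights at the three spots. I think the fit picked up some of the rim.
- **Cover:** it leans about 17° past upright, where the stop would be about 19°. The lean did not change between pushing it with 15 N and letting go, so I take it to be at its stop.
- **Pry tool:** it measured flat on the desk about 3 mm from its start.
- **Other things:** the final pictures show them in place, but I did not measure their positions again. The top camera's view of the compressor was blocked by the arm at the end, so the cassette check rests on the wrist and scene cameras.

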